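# Clamp a bottle with the travelling crank and jog the mixer

### The job

Clamp the small reagent bottle in the bench mixer: wind the crank on the travelling jaw counter-clockwise by its peg, without shoving the jaw or the bottle itself, until the bottle is snug against the fixed jaw and you feel the crank come up firm, but do not crush it. Then give the mixer a jog: hold its button right down for at least two full seconds, and let it spring back. Leave the bottle clamped and upright and the things round it standing where they were.

Things in the scene. Friction and masses are not known exactly. Their poses are not given: they have to be found in the camera images.
- mixer: Bench bottle mixer, fixed: low white housing 150 (its x) x 270 (its y) x 35 mm high. Origin at the centre of its underside, on the bench; z up. Its track runs along its y at its x = +25 mm: two 7 mm guide rods 58 mm apart, up to 10 mm over the bed. At the +y end stands the fixed jaw, an aluminium block with a flat dark rubber face 50 mm wide toward -y, top 80 mm over the bench.
- jaw: Travelling jaw on its carriage. Origin at the jaw face's middle, 41 mm over the bench; axes as the mixer's. Flat plate 40 mm wide, top 81 mm over the bench, facing the fixed jaw (+y); behind it a grey pedestal 50 x 56 mm, 98 mm high, carries the crank, whose axis is 42 mm behind (-y of) the face. Only a light touch here (under 8 N): the crank is to move it.
- crank (a joint): Angle (rad) of the crank, counter-clockwise from above; 0: peg toward mixer +x. Starts at 1.2 to 3, bottle seated at about 7.0, range 0 to 7.9. Rack and pinion: the carriage, crank included, moves 12 mm toward the fixed jaw (mixer +y) per rad. Turns freely with about 2 N at the peg, stays where left, also when clamped. 4 to 9 N at the peg clamps well (6 to 18 N on the bottle); 18 N or more crushes.
- peg (a point): Centre of the top of the crank's peg: an upright black pin of 14 mm diameter, 30 mm from the crank's axis, 25 mm tall on the disc (110 to 135 mm over the bench). It can be pushed from the side with closed fingertips held a few mm above the disc; nothing else on the mixer is higher than 115 mm.
- crank_axis (a point): Point on the crank's vertical axis at the top face of its disc, 110 mm over the bench. Dark round disc, 76 mm diameter, 10 mm thick, with a steel hub of 20 mm diameter standing 5 mm over it. It travels with the carriage.
- bottle: The reagent bottle to be clamped, loose, 34 mm diameter, 61 mm high, white with a screw cap, about 60 g. Origin at the centre of its underside; it stands upright on the mixer's bed on the track between the two jaws, within 5 mm of its centre line, 24 to 44 mm short of touching the fixed jaw.
- jog_top (a point): Centre of the top of the jog button: a round grey button of 26 mm diameter in a dark 42 mm collar on the mixer's front ledge, at its x = -50, y = -90 mm. Top 53 mm over the bench, 6 mm above its collar. Pressed straight down.
- jog (a joint): Travel of the jog button (m): 0 up, 0.006 fully down. Spring: about 1.5 N to start, 5 N fully down; it springs back when let go. It counts as held from 0.0045.
- vial_a: Bystander: brown dropper vial with a white cap, 22 mm diameter, 58 mm high, standing on the mixer's front ledge near the fixed jaw's end. Origin under its centre.
- vial_b: Bystander: brown dropper vial like the other, on the bench left of the mixer. Origin under its centre.
- cup: Bystander: white specimen cup, 65 mm diameter and high, on the bench right of the mixer. Origin under its centre.
- slides: Bystander: dark slide box 71 x 94 x 35 mm on the bench right of the mixer. Origin under its centre.
- fixed_face (a point): Middle of the fixed jaw's flat face (mixer x = +25, y = +108 mm), 55 mm over the bench. Clamped, the bottle's centre is 17 mm in front of this face.
Things that resemble listed ones, but are neither listed nor needed, are in the scene too. There is more than one size of the bottle; the job needs the smaller.

How it is judged:
By the outcome, as a careful person would: the job done as asked, in the order asked, and still so for the second after the job is handed in, with the robot touching nothing.
It also fails if it takes over 72 s, if anything falls off the work surface, if the arm or the gripper's body presses on something with over 40 N, if the wrist force passes 120 N, or if a joint passes its speed limit or range.

### The arm

A 7-joint arm with a two-finger parallel gripper is mounted at the origin on a cart in front of the work surface, level with it; the furniture and walls round the work are solid. World frame = base frame: x ahead of the robot, y to its left, z up, the work surface at z = 0. Lengths are in m, angles in rad, forces in N, time in s.
With the tool pointing down it reaches from about 0.425 to 0.825 m from the base axis. Payload 3.6 kg.
Tool frame: the origin (TCP) lies where the fingers leave the gripper's body, on its centre line; the fingertips stand 73 mm ahead of it and the grasp point (between the pads) lies 54 mm ahead of it; z points along the fingers, y is the line along which they close (so a half turn about z gives the same grasp; the last joint's range is limited). The gripper opens to 85 mm and grips with 20 to 120 N. Pads are 22 mm wide; open, the fingers measure 114 mm over their backs; the gripper's body (76 mm by 85 mm) begins 54 mm behind the grasp point. The pads swing forward as they close: fully open they stand 13 mm farther back than shut.
Start: joints at [1.079, 0.615, -0.013, 1.423, 0.008, 1.103, -0.04], TCP at [0.291, -0.581, 0.304] pointing down, gripper open.
Joint ranges: [-3.12, 3.12], [-0.3, 2.06], [-1.34, 1.32], [0.26, 2.42], [-1.36, 4.5], [0.01, 1.98], [-2.84, 2.84]. Speed limits (rad/s): [2.79, 2.79, 3.14, 3.14, 3.14, 3.14, 3.14].

### API

Orientations are given as a unit quaternion [x, y, z, w].
In Python, from station import arm, snapshot, camera_info, ticket gives the robot as it stands. Calls block until the motion is done:
- arm.movep(position, orientation): joint-space move of the TCP to a pose.
- arm.line_to(position, velocity=0.15, ori=None): straight line of the TCP; ori=None keeps the orientation; velocity is the mean speed in m/s.
- arm.move_j(angles): joint-space move.
- arm.move_gripper(opening, effort=None): opening from 0.0 (shut) to 1.0 (fully open); effort is the grip in N (None keeps the last); returns when the fingers have stopped.
- arm.pause(seconds).
- arm.ik(position, orientation): joint angles nearest the present ones, or None.
- snapshot(name): name is "scene" or "top" or "wrist"; returns the picture (400x640x3 uint8, blue, green, red); there is no depth.
- camera_info(name): a dict with "fx", "fy", "cx", "cy" (pixels), "R" (3x3) and "t" (3): a world point X has camera coordinates R X + t; the wrist camera has in their place "T_tool_cam" (4x4, takes a point from camera to tool coordinates, whose origin is the TCP and whose axes are the flange's). Camera axes: x right, y down, z forward; pixel columns grow to the right and rows downward; lengths in m; the calibration is good to about 2 mm. The wrist camera is an equidistant fisheye: a pixel r from the principal point sees the ray r / f radians off the axis. A picture is of the moment at which its call begins: read the wrist's pose just before it. camera_info takes no time and is no camera call.
A pose or a line that the arm cannot do raises arm.MotionError and nothing moves.
- ticket.finish_job(): hands the job in; it is judged then, once.
Readings, each from a call of its own:
- arm.read_time(): time.
- arm.read_joint_positions(): joint angles.
- arm.read_dq(): joint speeds.
- arm.read_effort(): joint torques, N m.
- arm.read_tool_pos(): TCP position.
- arm.read_eef_rot(): TCP orientation.
- arm.read_ft_force(): force on the tool from outside, world axes, zero at the start.
- arm.read_wrist_torque(): the same for the moment, N m.
- arm.read_opening(): opening from 0.0 (shut) to 1.0 (fully open).
- arm.read_finger_force(): force on a finger pad.
Only numpy, scipy, OpenCV 4.12 (cv2) and the standard library are available. Lean on these libraries where they do the work, as an engineer would, in place of code of your own. Each camera call takes 0.05 s, during which the arm holds its last target. There are 200 camera calls.

## Working session

There is one attempt and no reset: what is moved stays moved. The work goes in short steps, each a Python script; the robot and the scene stay as the last script left them, time stands still between calls to the robot, and variables do not carry over. Pictures are saved under pics/ and viewed, at most 10 in all, crops included, and the job is handed in when it is done.

```bash
mkdir -p pics; ls; python3 - <<'E'
from station import arm,snapshot,camera_info
import cv2
for n in("scene","top"):
    cv2.imwrite(f"pics/{n}0.png",snapshot(n)); print(n,camera_info(n))
print(camera_info("wrist"),arm.read_time(),arm.read_eef_rot())
E
```

```text
pics
scene {'fx': 448.8968453634979, 'fy': 448.8968453634979, 'cx': 314.73530160623653, 'cy': 208.95039176749617, 'R': array([[-0.87679639, -0.48056783, -0.01681263],
       [-0.22797885,  0.44622341, -0.86539604],
       [ 0.42338368, -0.7549432 , -0.50080637]]), 't': array([0.44767214, 0.20738206, 0.9563567 ])}
top {'fx': 403.7532331643554, 'fy': 403.7532331643554, 'cx': 314.6704973923766, 'cy': 196.54426728512226, 'R': array([[-0.02850326, -0.99940687, -0.01932547],
       [-0.98023433,  0.03173255, -0.19527852],
       [ 0.19577594,  0.01337742, -0.98055741]]), 't': array([0.00861048, 0.53123119, 1.08694643])}
{'fx': 309.70691628693146, 'fy': 309.70691628693146, 'cx': 313.32554257783295, 'cy': 199.90591001812146, 'T_tool_cam': array([[-3.00246828e-04, -9.65120482e-01, -2.61805968e-01,
         6.69574411e-02],
       [ 9.99999378e-01, -8.49679349e-06, -1.11550632e-03,
        -5.86603188e-04],
       [ 1.07437349e-03, -2.61806140e-01,  9.65119884e-01,
        -7.03544222e-02],
       [ 0.00000000e+00,  0.00000000e+00,  0.00000000e+00,
         1.00000000e+00]])} 0.1 [ 9.73109034e-01  2.30341945e-01 -2.77557001e-04 -1.14876535e-03]
```

View pics/scene0.png

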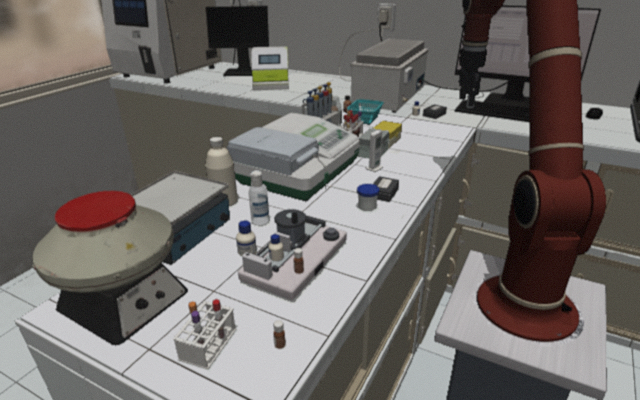

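View pics/top0.png

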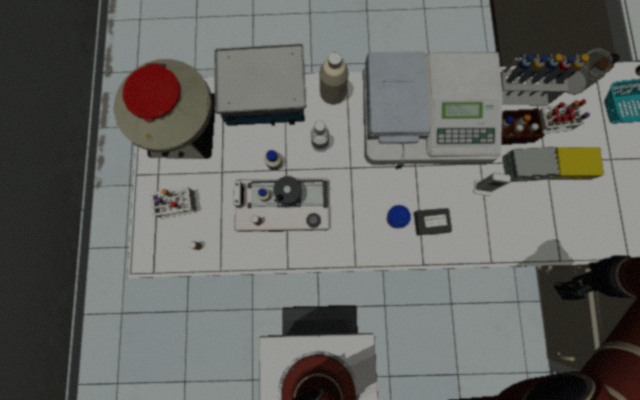

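The top view shows the mixer at px (234–329, 180–230), crank (287,190), bottle with blue cap (264,193), jog (313,219), fixed jaw (238,193), vial on the ledge (259,220). The scene view agrees, with the larger bottle standing behind. I'll enlarge this part and make a first estimate.

```bash
cat > h.py <<'E'
from station import arm,snapshot,camera_info,ticket
import cv2,numpy as np
from scipy.spatial.transform import Rotation as Ro
def ray(n,u,v,z,T=None):
    c=camera_info(n)
    d=np.array([(u-c['cx'])/c['fx'],(v-c['cy'])/c['fy'],1.])
    if n=="wrist":
        r=np.hypot(d[0],d[1]); d=np.array([*(d[:2]/max(r,1e-9)*np.sin(r)),np.cos(r)])
        W=T@c['T_tool_cam']; o=W[:3,3]; d=W[:3,:3]@d
    else:
        o=-c['R'].T@c['t']; d=c['R'].T@d
    return o+d*(z-o[2])/d[2]
def pose():
    T=np.eye(4);T[:3,:3]=Ro.from_quat(arm.read_eef_rot()).as_matrix();T[:3,3]=arm.read_tool_pos();return T
def down(a): # tool down, tool x axis at world angle a
    return (Ro.from_euler('z',a)*Ro.from_euler('x',np.pi)).as_quat()
E
python3 - <<'E'
from h import *
im=cv2.imread("pics/top0.png")
cv2.imwrite("pics/c1.png",cv2.resize(im[140:240,220:345],None,fx=6,fy=6,interpolation=cv2.INTER_CUBIC)[:600])
for n,u,v,z in [("crank",287,190,.11),("jog",313,219,.053),("bottle",264,193,.061),("fixed",240,193,.08),("TL",235,180,.035),("BL",234,230,.035),("BR",329,230,.035)]:
    print(n,ray("top",u,v,z).round(3))
E
```

```text
crank [0.54  0.066 0.11 ]
jog [ 0.467 -0.001  0.053]
bottle [0.544 0.134 0.061]
fixed [0.542 0.198 0.08 ]
TL [0.591 0.222 0.035]
BL [0.446 0.224 0.035]
BR [ 0.437 -0.045  0.035]
```

View pics/c1.png

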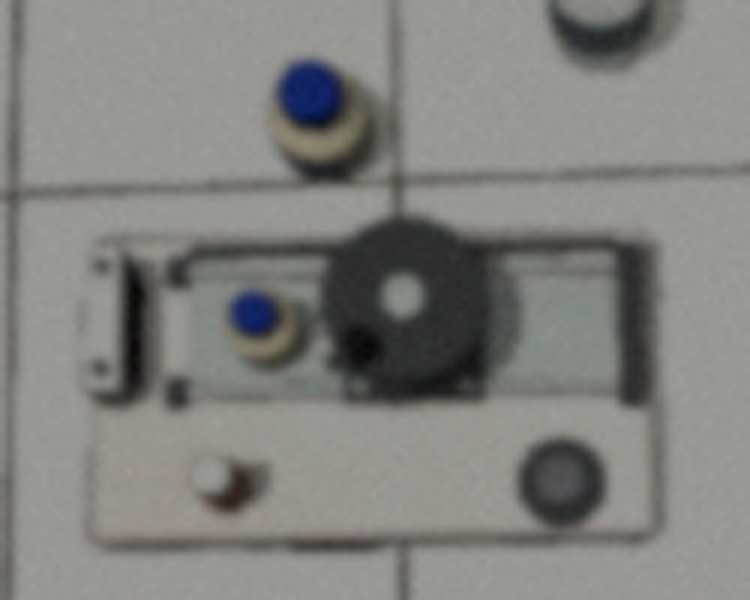

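The crop gives the hub at about top-px (287.2,189.3) and the peg at (280,197.5), so the crank angle is about 2.3 rad. The jog button is at (313.5,219.5). Next I'll take a close wrist view with the fingers shut.

```bash
python3 - <<'E'
from h import *
arm.move_gripper(0.0,effort=60)
arm.movep([0.44,0.08,0.32],down(0.0))
T=pose(); np.save("T1.npy",T)
im=snapshot("wrist"); cv2.imwrite("pics/w1.png",im)
print(T.round(3),arm.read_time(),arm.read_joint_positions(),arm.read_ft_force(),arm.read_opening())
E
```

```text
[[ 1.    -0.002  0.     0.44 ]
 [-0.002 -1.    -0.     0.079]
 [ 0.     0.    -1.     0.32 ]
 [ 0.     0.     0.     1.   ]] 3.325 [-0.01850946  0.29502771 -0.27086538  1.9476677   0.09895717  0.91147104
 -1.91145364] [ 0.29396861  0.7013014  -0.56264342] 0.0009402959190819289
```

View pics/w1.png

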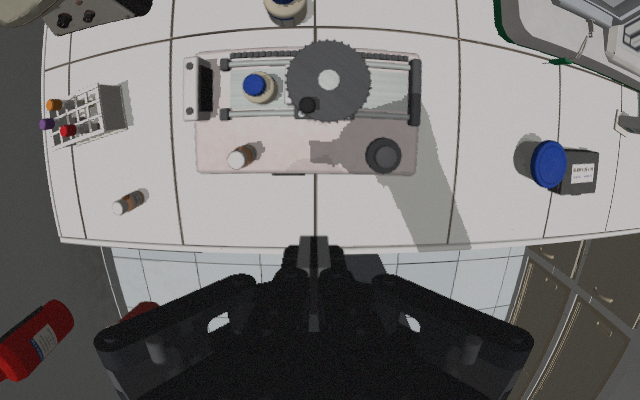

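The wrist view shows the hub (328.5,79.5), peg (308,105), jog (384,154), bottle cap (254,85), fixed-jaw face near u=210, and the ledge's front edge at v≈174. Now I'll localise these and check wrist reach round the crank circle.

```bash
python3 - <<'E'
from h import *
T=np.load("T1.npy"); P={}
for n,u,v,z in [("hub",328.5,79.5,.115),("peg",308,105,.135),("jog",384,154,.053),("cap",254,85,.061),("BL",198,174,.035),("BR",416,174,.035),("vial",240,157,.09)]:
    P[n]=ray("wrist",u,v,z,T); print(n,P[n].round(4))
for n,u,v,z in [("hub",287.2,189.3,.115),("peg",280,197.5,.135),("jog",313.5,219.5,.053)]: print("top",n,ray("top",u,v,z).round(4))
d=P["hub"]-P["jog"]; e=P["BL"]-P["BR"]; yaw=-np.arctan2(e[0],e[1])
p=P["peg"]-P["hub"]; print("yaw",yaw,"r",np.hypot(*p[:2]),"th",np.arctan2(p[1],p[0])-yaw)
# hub x should be 75 mm along mixer x from jog
mx=np.array([np.cos(yaw),np.sin(yaw)]);print("hub-jog along mx",d[:2]@mx)
th0=np.arctan2(p[1],p[0])-yaw
for off in np.arange(-4,4)*np.pi/4:
    r=[]
    for th in np.linspace(th0-.6,7.1,12):
        my=np.array([-mx[1],mx[0]])
        c=P["hub"][:2]+my*.012*(th-th0)+.03*np.array([np.cos(th+yaw),np.sin(th+yaw)])
        q=arm.ik([*c,.191],down(th+yaw+off)); r.append(None if q is None else round(float(q[6]),1))
    print(round(off,2),r)
E
```

```text
hub [0.5412 0.0669 0.115 ]
peg [0.5175 0.0845 0.135 ]
jog [0.4681 0.0018 0.053 ]
cap [0.5436 0.1429 0.061 ]
BL [0.4435 0.2212 0.035 ]
BR [ 0.4427 -0.0437  0.035 ]
vial [0.4697 0.1531 0.09  ]
top hub [0.5409 0.0646 0.115 ]
top peg [0.5152 0.0821 0.135 ]
top jog [ 0.466  -0.0024  0.053 ]
yaw -0.0030323138115718948 r 0.029540360147110863 th 2.505371122178261
hub-jog along mx 0.07295504692505235
-3.14 [-2.7, -2.6, -2.2, -1.8, -1.4, -1.0, -0.6, -0.2, 0.2, 0.5, 0.8, 1.3]
-2.36 [-2.4, -2.0, -1.5, -1.1, -0.7, -0.3, 0.1, 0.4, 0.7, 1.2, 1.6, -2.8]
-1.57 [-1.7, -1.3, -0.9, -0.5, -0.1, 0.3, 0.6, 1.0, 1.5, -2.8, -2.6, -2.7]
-0.79 [-1.0, -0.7, -0.3, 0.1, 0.5, 0.9, 1.4, -2.7, -2.7, -2.8, -2.4, -2.0]
0.0 [-0.4, -0.0, 0.4, 0.7, 1.2, -2.8, -2.8, -2.8, -2.5, -2.1, -1.7, -1.4]
0.79 [0.3, 0.5, 1.0, 1.5, -2.8, -2.6, -2.6, -2.2, -1.8, -1.4, -1.0, -0.7]
1.57 [0.8, 1.3, -2.8, -2.7, -2.7, -2.3, -1.9, -1.5, -1.1, -0.8, -0.4, -0.1]
2.36 [1.6, -2.7, -2.5, -2.5, -2.0, -1.6, -1.2, -0.8, -0.5, -0.1, 0.2, 0.5]
```

```bash
cat >> h.py <<'E'
HUB=np.array([.541,.0658]); PEG=np.array([.5163,.0833]); JOG=np.array([.467,-.0003]); YAW=-.01; ZT=.192
TH0=np.arctan2(*(PEG-HUB)[::-1])-YAW
def finger(th,d):
    a=th+YAW; r=np.array([np.cos(a),np.sin(a)]); t=np.array([-r[1],r[0]])
    c=HUB+.012*(th-TH0)*np.array([-np.sin(YAW),np.cos(YAW)])+.03*r-t*d
    return c,t,down(a-np.pi)
def ftan(t,b,n=3):
    f=[]
    for _ in range(n): f.append(arm.read_ft_force()); arm.pause(.02)
    return -float((np.mean(f,0)-b)[:2]@t)
E
python3 - <<'E'
from h import *
c,t,q=finger(TH0,.034)
arm.movep([*c,.28],q); print(TH0,arm.read_joint_positions().round(2) if hasattr(arm.read_joint_positions(),'round') else arm.read_joint_positions())
arm.line_to([*c,ZT],velocity=.1); arm.pause(.2)
b=np.array(arm.read_ft_force()); np.save("b.npy",b); print("base",b,arm.read_time())
cv2.imwrite("pics/w2.png",snapshot("wrist"))
for d in np.arange(.033,.012,-.001):
    c,t,q=finger(TH0,d); arm.line_to([*c,ZT],velocity=.03)
    f=ftan(t,b); print(round(d,3),round(f,2))
    if f>1.2: break
print(arm.read_ft_force(),arm.read_time()); np.save("d.npy",d)
E
```

```text
2.5351833945048767 [-0.16  0.48 -0.13  1.75  0.08  0.91 -2.51]
base [ 0.49176867 -0.23193886 -0.35396064] 5.1833
0.033 -0.46
0.032 -0.09
0.031 0.1
0.03 -0.15
0.029 -0.04
0.028 0.06
0.027 -0.29
0.026 -0.06
0.025 -0.13
0.024 0.37
0.023 0.23
0.022 0.38
0.021 2.37
[ 0.93579268  1.58811839 -1.2172216 ] 9.1333
```

View pics/w2.png

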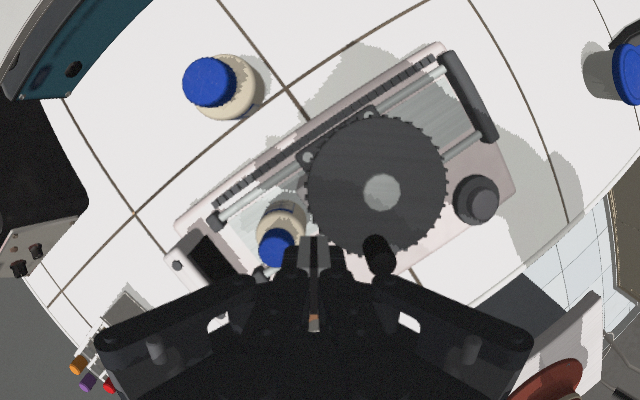

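The fingers are beside the peg (380,255) and clear of the hub (382,190), with contact at d = 21 mm as expected. Next I'll wind the crank.

```bash
python3 - <<'E'
from h import *
d=.021; b=np.load("b.npy"); th=TH0; log=[]
t0=arm.read_time()
while th<7.9:
    fine=th>6.35
    th+=.025 if fine else .13
    c,t,q=finger(th,d)
    try: arm.line_to([*c,ZT],velocity=.03 if fine else .04,ori=q)
    except arm.MotionError as e: print("ERR",th,e,arm.read_joint_positions()); break
    f=ftan(t,b,4 if fine else 1); log.append((round(th,2),round(f,1)))
    if not fine and f>6 or fine and f>4.0: break
    if arm.read_time()-t0>30: break
print(log,th,arm.read_time()); np.save("th.npy",th)
cv2.imwrite("pics/top2.png",cv2.resize(snapshot("top")[140:240,220:345],None,fx=5,fy=5,interpolation=cv2.INTER_CUBIC))
E
```

```text
[(np.float64(2.67), 2.8), (np.float64(2.8), 2.9), (np.float64(2.93), 3.0), (np.float64(3.06), 3.0), (np.float64(3.19), 3.4), (np.float64(3.32), 2.8), (np.float64(3.45), 2.6), (np.float64(3.58), 3.3), (np.float64(3.71), 2.7), (np.float64(3.84), 2.1), (np.float64(3.97), 2.9), (np.float64(4.1), 2.8), (np.float64(4.23), 1.4), (np.float64(4.36), 2.6), (np.float64(4.49), 2.6), (np.float64(4.62), 2.6), (np.float64(4.75), 2.2), (np.float64(4.88), 1.3), (np.float64(5.01), 1.7), (np.float64(5.14), 1.1), (np.float64(5.27), 1.2), (np.float64(5.4), 0.6), (np.float64(5.53), 1.7), (np.float64(5.66), 1.1), (np.float64(5.79), 0.2), (np.float64(5.92), 0.9), (np.float64(6.05), 0.3), (np.float64(6.18), 0.0), (np.float64(6.31), -0.3), (np.float64(6.44), 0.1), (np.float64(6.46), 0.9), (np.float64(6.49), 1.0), (np.float64(6.51), 0.9), (np.float64(6.54), 1.4), (np.float64(6.56), 0.6), (np.float64(6.59), 0.6), (np.float64(6.61), 0.6), (np.float64(6.64), 0.7), (np.float64(6.66), 0.7), (np.float64(6.69), 0.6), (np.float64(6.71), 0.8), (np.float64(6.74), 1.3), (np.float64(6.76), 1.3), (np.float64(6.79), 1.1), (np.float64(6.81), 1.1), (np.float64(6.84), 0.8), (np.float64(6.86), 0.5), (np.float64(6.89), 0.9), (np.float64(6.91), 1.3), (np.float64(6.94), 1.1), (np.float64(6.96), 1.0), (np.float64(6.99), 1.2), (np.float64(7.01), 0.8), (np.float64(7.04), 1.4), (np.float64(7.06), 2.1), (np.float64(7.09), 3.1), (np.float64(7.11), 4.6)] 7.110183394504883 26.7667
```

View pics/top2.png

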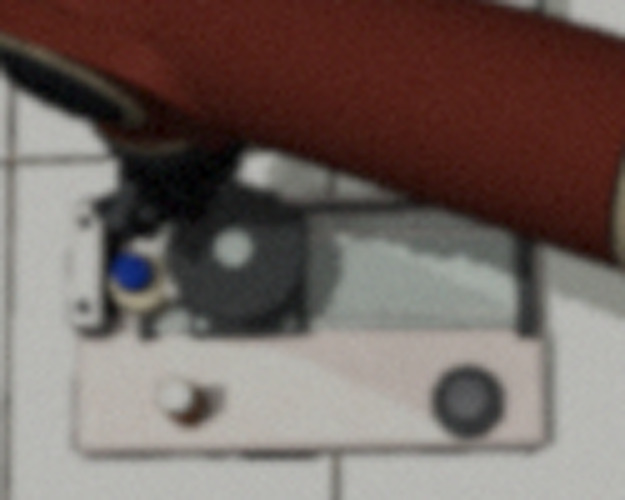

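The crank came up firm at the expected angle, and the bottle (130,270) is between the jaws and upright. I'll add a small nudge, back off and check the force zero at this orientation.

```bash
python3 - <<'E'
from h import *
b=np.load("b.npy"); th=float(np.load("th.npy"))
c,t,q=finger(th,.021); print("hold",ftan(t,b,6))
th+=.01; c,t,q=finger(th,.021); arm.line_to([*c,ZT],velocity=.02,ori=q); fp=ftan(t,b,8)
c2,_,_=finger(th,.035); arm.line_to([*c2,ZT],velocity=.08); arm.pause(.2); f0=ftan(t,b,8)
print("push",fp,"free",f0,"net",fp-f0,arm.read_time(),th)
E
```

```text
hold 4.254926088718875
push 4.998027115489657 free -0.509026617959759 net 5.507053733449417 27.9583 7.120183394504883
```

```bash
python3 - <<'E'
from h import *
p=arm.read_tool_pos(); arm.line_to([p[0],p[1],.28],velocity=.2)
arm.movep([*JOG,.2],down(0.)); 
cv2.imwrite("pics/w3.png",snapshot("wrist")); 
arm.line_to([*JOG,.133],velocity=.1); arm.pause(.2)
b=np.mean([arm.read_ft_force() for _ in range(3)],0)
z=.133; L=[]
while z>.117:
    z-=.0007; arm.line_to([*JOG,z],velocity=.02); arm.pause(.03)
    f=(np.array(arm.read_ft_force())-b); L.append((round(z-.073,4),round(float(f[2]),1)))
    if f[2]>8: break
print(L,f); t=arm.read_time(); arm.pause(2.6); print(arm.read_ft_force()-b,arm.read_tool_pos())
arm.line_to([*JOG,.2],velocity=.1); print(t,arm.read_time())
arm.movep([.44,.08,.32],down(0.)); cv2.imwrite("pics/w4.png",snapshot("wrist")); print(arm.read_time())
E
```

```text
[(0.0593, -1.3), (0.0586, 0.4), (0.0579, -1.4), (0.0572, -0.5), (0.0565, 0.4), (0.0558, 2.2), (0.0551, 1.6), (0.0544, 1.6), (0.0537, 3.0), (0.053, 2.5), (0.0523, 3.2), (0.0516, 3.1), (0.0509, 3.4), (0.0502, 9.3)] [-0.80901275  0.6125566   9.29393803]
[-0.80255854  0.07568198  8.24949789] [ 4.67086880e-01 -3.85199598e-04  1.23649344e-01]
35.5083 39.025
39.7167
```

View pics/w4.png

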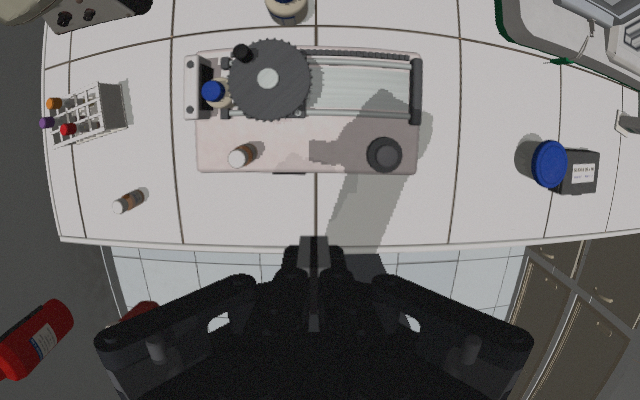

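The bottle (cap at 213,91) is upright between the jaws. Both vials, the cup and the slide box sit at the same pixels as before. The button travelled about 6 mm to a hard stop, was held there for 2.6 s and has sprung back (384,154).

```bash
python3 -c "
from station import ticket
print(ticket.finish_job())"
```

```text
the job is handed in; nothing more can be done
None
```

I clamped the bottle by winding the crank until it came up firm at about 5.5 N on the peg, then held the jog button at its stop for 2.6 s and let it spring back; the job was handed in at about 40 s on the robot's clock, with the bottle upright and its neighbours unmoved in the last picture.

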